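# Unlock the lid stay and shut the parts washer

### The job

Washing is done, so shut the red parts washer: draw back the lid stay's lock bolt (yellow knob) as far as it goes, then lower the clear lid without slamming it and press it down until its spring catch snaps over and holds it fully shut. Leave the bolt drawn back, and leave the sprocket, spray bottle, tin, pedal and crank where they are.

Things in the scene. Friction and masses are not known exactly. Their poses are not given: they have to be found in the camera images.
- washer: Bench-top parts washer, fixed: red open tank 360 (its x) x 220 (its y) x 130 mm high, walls 4 mm; origin at the centre of its underside, z up. Clear lid hinged along its +y side, propped open at the start. Inside, the -x half is a flat drain shelf, top 92 mm above the table, with the lid stay and lock bolt; the +x half a basin with a parts basket.
- hinge_mid (a point): Middle of the lid's hinge axis, (0, 110, 134) mm in the washer's frame; the axis runs along the washer's x. The point's axes are the washer's.
- lid (a joint): Lid angle in rad: 0 fully shut (level), about 1.08 at the start, at most 1.10. Clear hood with grey trim, 360 mm along the hinge, 222 mm from hinge to free edge, 22 mm deep: shut, its flat top is 22 mm above the hinge axis. About 0.55 kg. A stiff friction hinge keeps it at any angle, so it must be pushed all the way down: 1 to 5 N near the free edge.
- lid_front (a point): Point on the lid's flat outer face, 200 mm from the hinge axis, straight above the spring catch at washer x = -30 mm: a good place to push and press. z axis: outward normal of the lid; x axis: along the hinge as the washer's x; -y axis: from hinge to free edge. A black pull 130 x 20 x 10 mm sticks out past the middle of the free edge.
- lid_rim (a point): Lower rim of the lid's free edge, in line with the bolt's knob (washer x = -70 mm). At the start it overhangs the knob: 196 mm above the hinge axis and 105 mm out from it towards -y (the knob is 92 mm out). So the hand must reach the knob from the open -y side, leaning 25 to 45 degrees from vertical, fingers pointing down and to the washer's +y.
- catch (a point): Brass spring-loaded catch roller in the tank's front, (-30, -92, 130) mm in the washer's frame; a striker under the lid snaps over it. Pressing on lid_front, resistance of about 7 to 15 N begins at about 0.07 rad and ends at about 0.03 rad; then the catch pulls the lid down to 0 and holds it.
- stay (a point): Point of the lid stay where the bolt passes through it. The stay is a steel strap, 4 mm thick and 18 mm wide, fixed under the lid and curving down in an arc of 95 mm radius about the hinge, in the plane washer x = -125 mm, through a slot in the drain shelf. While the bolt is through its hole the lid cannot be lowered.
- lock_bolt (a joint): Travel of the sliding lock bolt in m: 0 fully home through the stay (locked), 0.024 fully drawn back. It slides along the washer's +x, away from the stay, frees the stay at about 0.015, and stays where it is left (friction about 3 N).
- bolt_knob (a point): Centre of the bolt's yellow ball knob, 16 mm across, on a 7 mm stem. The bolt is a 9 mm rod along the washer's x, its axis 20 mm below this point and 20 mm above the drain shelf. Bolt home: (-70, 17.6, 132) mm in the washer's frame. Free room: 45 mm to the stay strap, more on the other sides; two 20 mm high blocks carry the rod 38 mm to the -x and 52 mm to the +x side.
- sprocket_mid (a point): Centre of a loose steel sprocket, 60 mm across, 6 mm thick, flat on the drain shelf near the tank's front wall. To be left alone.
- spray_mid (a point): Point on the axis, 100 mm up, of a loose white and orange spray bottle with a red trigger head, 68 mm across, 200 mm high, standing in front (-y) of the washer. Must stay standing in place.
- tin_mid (a point): Centre of a loose yellow tin of nuts, 110 x 85 x 45 mm, open on top, in front (-y) of the washer. To be left alone.
- pedal_mid (a point): Centre of a loose black pedal, 95 x 90 x 26 mm, flat on the table behind (+y) the washer. To be left alone.
- crank_mid (a point): Centre of a loose aluminium crank arm, 200 mm long, 18 mm high, flat on the table behind (+y) the washer. To be left alone.
Things that resemble listed ones, but are neither listed nor needed, are in the scene too. What is shaped like the part that bears spray_mid but purple is not meant.

How it is judged:
By the outcome, as a careful person would: the job done as asked, in the order asked, and still so for the second after the job is handed in, with the robot touching nothing.
It also fails if it takes over 48 s, if anything falls off the work surface, if the arm or the gripper's body presses on something with over 40 N, if the wrist force passes 120 N, or if a joint passes its speed limit or range.

### The arm

A 7-joint arm with a two-finger parallel gripper is mounted at the origin on the work surface. World frame = base frame: x ahead of the robot, y to its left, z up, the work surface at z = 0. Lengths are in m, angles in rad, forces in N, time in s.
With the tool pointing down it reaches from about 0.425 to 0.825 m from the base axis. Payload 3.6 kg.
Tool frame: the origin (TCP) lies on the centre line of the jaws, within the pads' length; the fingertips stand 22 mm ahead of it and the grasp point (between the pads) lies 3 mm ahead of it; z points along the fingers, y is the line along which they close (so a half turn about z gives the same grasp; the last joint's range is limited). The gripper opens to 85 mm and grips with 20 to 120 N. Pads are 22 mm wide; open, the fingers measure 114 mm over their backs; the gripper's body (76 mm by 85 mm) begins 54 mm behind the grasp point. The pads swing forward as they close: fully open they stand 13 mm farther back than shut.
Start: joints at [1.317, 0.615, -0.013, 1.423, 0.008, 1.103, -0.04], TCP at [0.146, -0.633, 0.253] pointing down, gripper open.
Joint ranges: [-3.12, 3.12], [-0.3, 2.06], [-1.34, 1.32], [0.26, 2.42], [-1.36, 4.5], [0.01, 1.98], [-2.84, 2.84]. Speed limits (rad/s): [2.79, 2.79, 3.14, 3.14, 3.14, 3.14, 3.14].

### API

Orientations are given as a unit quaternion [x, y, z, w].
In Python, from rig import r gives the robot as it stands.
- The arm moves only by the shell command python3 -m pendant 'ROWS'. ROWS is JSON, a list of rows, each a list of 5 numbers: the shift along the tool's x, y, z in units of 0.3 m (1.0 is 0.3 m), then the turn about the tool's z in units of 180 degrees (1.0 is 180 degrees), then the gripper command: -1 is shut, 1 is fully open, values between are in proportion. In form: [[tx, ty, tz, yaw, jaw], ...]. A call has 1 to 8 rows; each row is the pose to reach, as a shift and turn from the pose commanded when the call began, along the tool's axes at that moment, turning the shorter way round; what a row does not reach only later rows make up. A row lasts 1/12 s, in which the tool goes at most 41.7 mm and 7.16 degrees, less where a joint would pass 70% of its speed; a pose out of reach is approached as far as the arm can. A call with a number of a shift or a turn outside -1 to 1 is refused whole. A call with a gripper value outside its range is refused whole. The fingers move at their own pace and stop on an object; the grip force is fixed at half the most. Time passes only in rows, so rows that repeat a pose let the fingers close. It gives the time, the measured TCP pose, the force, the opening and the grip force at its end, in the units of the state.
- r.state(): the state, without advancing time (a new reading comes with each control period).
- r.grab_frame(name): name is "side" or "top" or "wrist"; returns (picture, depth): 400x640x3 uint8, red, green, blue; 400x640 float32, m along the optical axis (not along the pixel's ray), 0 where there is no reading.
- r.camera_model(name): a dict with "K" (3x3 intrinsics, pixels), "origin" and "rotation" of the camera in the world. Camera axes: x right, y down, z forward; pixel columns grow to the right and rows downward; lengths in m; the calibration is good to about 2 mm. A picture is of the moment at which its call begins: read the wrist's pose just before it. camera_model takes no time and is no camera call; for the wrist camera it gives the pose at the moment of the call.
- r.close_job(): hands the job in; it is judged then, once.
The state is a dict: "t": time; "q": joint angles; "dq": joint speeds; "joint_torque": joint torques, N m; "position": TCP position; "ee_rot": TCP orientation; "wrist_force": force on the tool from outside, world axes, zero at the start; "moment": the same for the moment, N m; "opening": finger opening in m; "grip_force": force on a finger pad.
Only numpy, scipy, OpenCV 4.12 (cv2) and the standard library are available. Lean on these libraries where they do the work, as an engineer would, in place of code of your own. Each camera call takes 0.05 s, during which the arm holds its last target. There are 200 camera calls.

## Working session

There is one attempt and no reset: what is moved stays moved. The work goes in short steps, Python scripts to look and compute and a shell command to move; the robot and the scene stay as the last step left them, time stands still between calls to the robot, and variables do not carry over. Pictures are saved under pics/ and viewed, at most 10 in all, crops included, and the job is handed in when it is done.

```bash
ls; mkdir -p pics
python3 - <<'E'
from rig import r
import cv2,numpy as np
s=r.state();print({k:np.round(s[k],3).tolist() for k in("t","q","position","ee_rot","wrist_force","opening")})
for n in("side","top"):
    p,d=r.grab_frame(n);np.savez(f"pics/{n}0.npz",p=p,d=d,**r.camera_model(n));cv2.imwrite(f"pics/{n}0.png",p[:,:,::-1])
    print(n,r.camera_model(n)["origin"],np.round(r.camera_model(n)["rotation"],3).tolist(),r.camera_model(n)["K"])
E
```

```text
pics
{'t': 0.0, 'q': [1.317, 0.616, -0.013, 1.425, 0.008, 1.103, -0.04], 'position': [0.146, -0.633, 0.252], 'ee_rot': [0.994, 0.113, -0.0, -0.001], 'wrist_force': [0.853, -0.288, -0.64], 'opening': 0.086}
side [ 0.42606285 -0.75802763  0.9711049 ] [0.934, -0.105, 0.039, -0.339] [[393.47008376   0.         321.22430646]
 [  0.         393.47008376 205.10873454]
 [  0.           0.           1.        ]]
top [ 0.54633069 -0.05982997  1.09234914] [0.708, -0.706, 0.021, -0.007] [[378.10297718   0.         310.62253117]
 [  0.         378.10297718 200.050325  ]
 [  0.           0.           1.        ]]
```

View pics/top0.png

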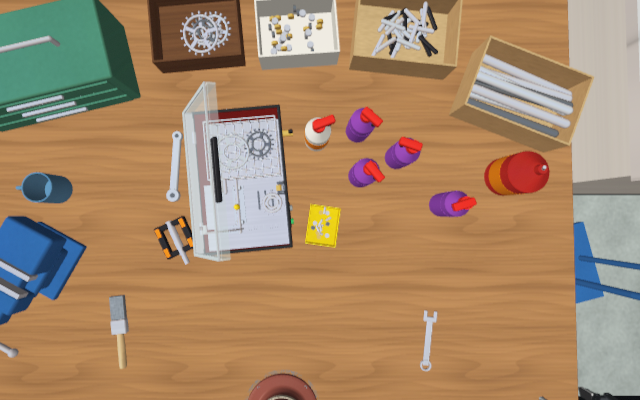

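View pics/side0.png

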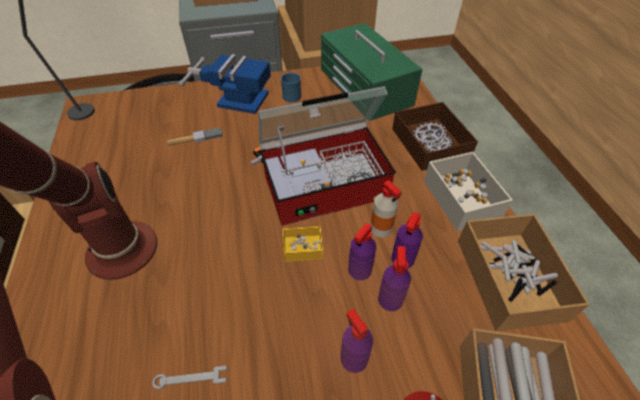

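The top view shows the washer with its front to the image right (world -y) and its hinge to the left. The basin is up, so washer x ≈ world +x. The knob candidate is at about (236,207), the white and orange bottle at (317,132), the tin at (322,226), and the purple decoys at x>345. In the side view the knob is near (303,163). Next I'll enlarge both.

```bash
cat > h.py <<'E'
import numpy as np
from scipy.spatial.transform import Rotation as R
def cam(f):
    z=np.load(f); return z["p"],z["d"],z["K"],z["origin"],R.from_quat(z["rotation"]).as_matrix() if z["rotation"].size==4 else z["rotation"]
def ray(K,o,M,u,v): 
    d=M@np.linalg.inv(K)@[u,v,1]; return o,d
def plane(K,o,M,u,v,z):
    o,d=ray(K,o,M,u,v); return o+d*(z-o[2])/d[2]
def tri(a,b):
    (o1,d1),(o2,d2)=a,b
    t=np.linalg.lstsq(np.c_[d1,-d2],o2-o1,rcond=None)[0]
    p,q=o1+t[0]*d1,o2+t[1]*d2; return (p+q)/2,np.linalg.norm(p-q)
E
python3 - <<'E'
import cv2,numpy as np
from h import *
T=cam("pics/top0.npz");S=cam("pics/side0.npz")
a=cv2.resize(T[0][70:270,170:350],None,fx=3,fy=3,interpolation=cv2.INTER_CUBIC)
b=cv2.resize(S[0][80:225,240:410],None,fx=3.5,fy=3.5,interpolation=cv2.INTER_CUBIC)
cv2.imwrite("pics/topc.png",a[:,:,::-1]);cv2.imwrite("pics/sidec.png",b[:,:,::-1])
for n,(p,d,K,o,M),(x0,x1,y0,y1) in(("top",T,(170,350,70,270)),("side",S,(240,410,80,270))):
    h=cv2.cvtColor(p,cv2.COLOR_RGB2HSV);m=cv2.inRange(h,(18,110,90),(36,255,255))
    mm=np.zeros_like(m);mm[y0:y1,x0:x1]=m[y0:y1,x0:x1]
    c=cv2.connectedComponentsWithStats(mm)
    for s,ce in zip(c[2][1:],c[3][1:]): 
        if s[4]>3: print(n,s[4],ce.round(1))
E
```

```text
top 57 [286.1 133. ]
top 18 [278.6 187.2]
top 1127 [322.9 225.5]
top 23 [236.5 206.6]
side 13 [302.6 161.2]
side 6 [326.3 183.7]
side 1133 [302.  243.5]
```

View pics/topc.png

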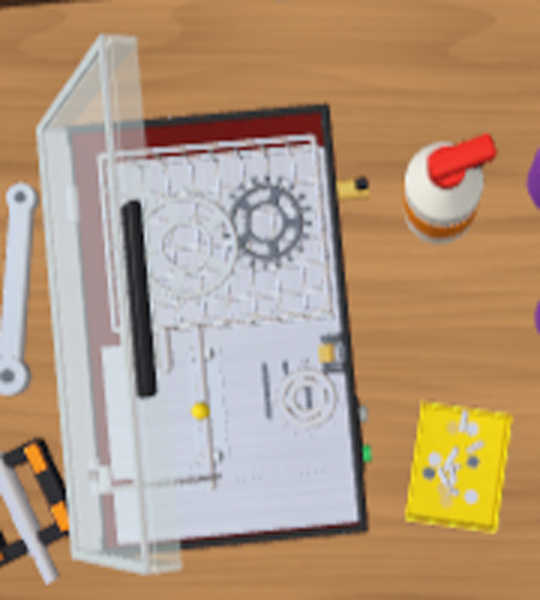

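View pics/sidec.png

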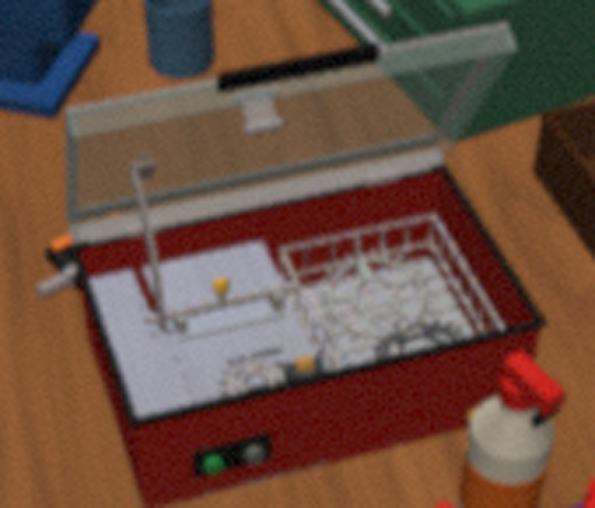

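The crops confirm a single yellow ball knob on the bolt, at top (236.5,206.6) and side (302.6,161.2). The brass piece at top (278.6,187) is the catch. The front rim corners are at top (279.3,105.3) and (292,245.7).

```bash
cat >> h.py <<'E'
def washer():
    T=cam("pics/top0.npz");S=cam("pics/side0.npz")
    k,e=tri(ray(*T[2:],236.5,206.6),ray(*S[2:],302.6,161.2))
    a=plane(*T[2:],292,245.7,.13);b=plane(*T[2:],279.3,105.3,.13);c=plane(*T[2:],278.6,187.2,.134)
    return k,e,a,b,c
E
python3 - <<'E'
from h import *
k,e,a,b,c=washer();print(k,e,a,b,np.linalg.norm(b-a),c)
x=(b-a)/np.linalg.norm(b-a);yaw=np.arctan2(x[1],x[0]);Rw=R.from_euler('z',yaw).as_matrix();print("yaw",yaw)
for n,w,p in(("fl",(-.18,-.11,.13),a),("fr",(.18,-.11,.13),b),("knob",(-.07,.0176,.132),k),("catch",(-.03,-.092,.134),c)): print(n,p-Rw@w)
S=cam("pics/side0.npz");T=cam("pics/top0.npz")
print("spray",plane(*T[2:],317,132,.15),"tin",plane(*T[2:],322.9,225.5,.04))
from rig import r
q=r.state();Rt=R.from_quat(q["ee_rot"]).as_matrix();print(Rt.round(3))
cm=r.camera_model("wrist");print(cm["origin"]-q["position"],R.from_quat(cm["rotation"]).as_matrix().round(2),cm["K"])
E
```

```text
[0.56760292 0.10848077 0.13446415] 0.00019557490455706674 [ 0.46900633 -0.03173244  0.13      ] [0.82829165 0.00208105 0.13      ] 0.36087296512576594 [0.61711561 0.00260891 0.134     ]
yaw 0.0938368155641492
fl [6.37907518e-01 9.46494667e-02 2.77555756e-17]
fr [6.38776642e-01 9.47312628e-02 2.77555756e-17]
knob [0.63894406 0.09751714 0.00246415]
catch [6.38363305e-01 9.70151385e-02 2.77555756e-17]
spray [ 0.7552642  -0.09415271  0.15      ] tin [ 0.51769585 -0.11476153  0.04      ]
[[ 0.974  0.225 -0.001]
 [ 0.225 -0.974  0.002]
 [-0.    -0.002 -1.   ]]
[0.07802147 0.01768858 0.12105435] [[ 0.23 -0.92 -0.31]
 [-0.97 -0.21 -0.07]
 [-0.    0.31 -0.95]] [[353.18818124   0.         312.83684858]
 [  0.         353.18818124 196.66215256]
 [  0.           0.           1.        ]]
```

```bash
cat >> h.py <<'E'
Y=.094;W0=np.array([.6385,.096,0]);Rw=R.from_euler('z',Y).as_matrix()
def w2b(p): return W0+Rw@np.array(p)
def b2w(p): return Rw.T@(np.array(p)-W0)
def st():
    from rig import r
    s=r.state();Rt=R.from_quat(s["ee_rot"]).as_matrix()
    print("t",round(s["t"],2),"washer mm",(1000*b2w(s["position"])).round(1),"yaw-err",round(np.arctan2(Rt[1,0],Rt[0,0])-Y,3),"f",np.round(s["wrist_force"],1),"tau",np.round(s["joint_torque"],1),"q",np.round(s["q"],2),"open",round(s["opening"],3))
    return s,Rt
def go(*ps):
    s,Rt=st()
    for p in ps: print(p,"units",((Rt.T@(w2b(np.array(p)/1e3)-s["position"]))/.3).round(3))
E
python3 -c "
from h import *
go((-97,-75,360),(-400,-400,340))"
```

```text
t 0.1 washer mm [-558.7 -679.3  252.2] yaw-err 0.133 f [0.3 0.1 0.6] tau [  0.  -47.    0.3 -17.2   0.    0.    0. ] q [ 1.32  0.62 -0.01  1.42  0.01  1.1  -0.04] open 0.085
(-97, -75, 360) units [ 1.792 -1.793 -0.355]
(-400, -400, 340) units [ 0.648 -0.853 -0.291]
```

```bash
python3 -m pendant '[[0.9,-0.9,-0.35,0.042,1],[0.9,-0.9,-0.35,0.042,1],[0.9,-0.9,-0.35,0.042,1],[0.9,-0.9,-0.35,0.042,1],[0.9,-0.9,-0.35,0.042,1],[0.9,-0.9,-0.35,0.042,1],[0.9,-0.9,-0.35,0.042,1],[0.9,-0.9,-0.35,0.042,1]]'; python3 -c "
from h import *
go((-97,-75,360))"
```

```text
t: 0.77
position: [0.317, -0.3587, 0.3419]
ee_rot: [0.999, 0.047, -0.0, -0.0]
wrist_force: [0.4, 0.1, 0.2]
opening: 0.0854
grip_force: 0.0
t 0.77 washer mm [-362.8 -422.5  341.9] yaw-err 0.001 f [0.4 0.1 0.2] tau [  4.  -30.4   0.8 -16.7   0.    0.    0.7] q [ 0.83  0.26 -0.04  1.75  0.01  1.12 -0.69] open 0.085
(-97, -75, 360) units [ 0.887 -1.158 -0.06 ]
```

```bash
python3 -m pendant '[[0.8,-1.0,-0.06,0,1],[0.8,-1.0,-0.06,0,1],[0.8,-1.0,-0.06,0,1],[0.8,-1.0,-0.06,0,1],[0.8,-1.0,-0.06,0,1],[0.8,-1.0,-0.06,0,1],[0.8,-1.0,-0.06,0,1],[0.8,-1.0,-0.06,0,1]]'; python3 -c "
from h import *
go((-97,-75,360))"
```

```text
t: 1.43
position: [0.4993, -0.0804, 0.3572]
ee_rot: [0.999, 0.047, -0.0, 0.0]
wrist_force: [1.9, 0.2, -0.1]
opening: 0.0857
grip_force: 0.0
t 1.43 washer mm [-155.1 -162.6  357.2] yaw-err 0.001 f [ 1.9  0.2 -0.1] tau [  2.3 -35.4  -1.5 -16.4  -0.2   0.    0.7] q [ 0.28  0.3  -0.22  1.66  0.07  1.19 -1.44] open 0.086
(-97, -75, 360) units [ 0.194 -0.292 -0.009]
```

```bash
python3 -m pendant '[[0.18,-0.28,0,0,1],[0.18,-0.28,0,0,1],[0.18,-0.28,0,0,1],[0.18,-0.28,0,0,1],[0.18,-0.28,0,0,1]]' >/dev/null
python3 - <<'E'
from h import *
import cv2
go((-97,-75,360))
from rig import r
s=r.state();wc=r.camera_model("wrist")
for n in("wrist","top","side"):
    p,d=r.grab_frame(n);c=r.camera_model(n) if n!="wrist" else wc
    np.savez(f"pics/{n}1.npz",p=p,d=d,**c);cv2.imwrite(f"pics/{n}1.png",p[:,:,::-1])
# arm profile relative to TCP in washer axes
tc=b2w(s["position"])
v,u=np.mgrid[:400,:640];P=[]
for n in("top","side"):
    p,d,K,o,M=cam(f"pics/{n}1.npz");m=d>0
    pts=(np.linalg.inv(K)@np.c_[u[m],v[m],np.ones(m.sum())].T*d[m]).T@M.T+o
    P.append((pts-W0)@Rw-tc)
P=np.vstack(P)
for z in range(-40,420,20):
    a=P[(P[:,2]*1e3>z)&(P[:,2]*1e3<=z+20)&(abs(P[:,0])<.09)&(abs(P[:,1])<.12)]*1e3
    if len(a): print(z,len(a),"y pct",np.percentile(a[:,1],[0,2,98,100]).round(),"x",np.percentile(a[:,0],[2,98]).round())
E
```

```text
t 1.85 washer mm [-101.9  -79.5  356.5] yaw-err 0.003 f [-0.8  0.4 -0.4] tau [ -1.7 -36.1  -2.5 -18.2  -0.2  -0.1  -0. ] q [ 0.12  0.37 -0.25  1.56  0.1   1.23 -1.62] open 0.085
(-97, -75, 360) units [ 0.016 -0.015 -0.012]
-40 294 y pct [ 82.  83. 117. 119.] x [-78.  88.]
-20 310 y pct [-59. -54. 109. 110.] x [-74.  89.]
0 99 y pct [-63. -62.  96.  96.] x [-11.  75.]
20 49 y pct [-77. -76.  46.  48.] x [-14.  12.]
40 214 y pct [-79. -79.  53.  70.] x [-17.  12.]
60 185 y pct [-78. -77.  15.  28.] x [-19.  15.]
80 405 y pct [-76. -74. -16.   5.] x [-18.  14.]
100 179 y pct [-44. -43.  -9.  -1.] x [-37.  31.]
120 278 y pct [-44. -43.  -7.   0.] x [-37.  33.]
140 354 y pct [-43. -41.   2.  14.] x [-37.  34.]
160 256 y pct [-41. -40.  -5.   2.] x [-35.  33.]
180 313 y pct [-42. -41.  -3.   8.] x [-35.  29.]
200 303 y pct [-39. -38.  -5.  -1.] x [-33.  27.]
220 290 y pct [-42. -39. -10.  -4.] x [-33.  28.]
240 254 y pct [-48. -48. -18.  -6.] x [-35.  29.]
260 527 y pct [-55. -53. -31.  24.] x [-68.  38.]
280 998 y pct [-56. -54.  24.  46.] x [-85.  40.]
300 2405 y pct [-54. -50.  42.  46.] x [-83.  35.]
320 5129 y pct [-48. -43.  34.  38.] x [-82.  17.]
340 2343 y pct [-39. -34.  20.  25.] x [-89. -42.]
```

View pics/side1.png

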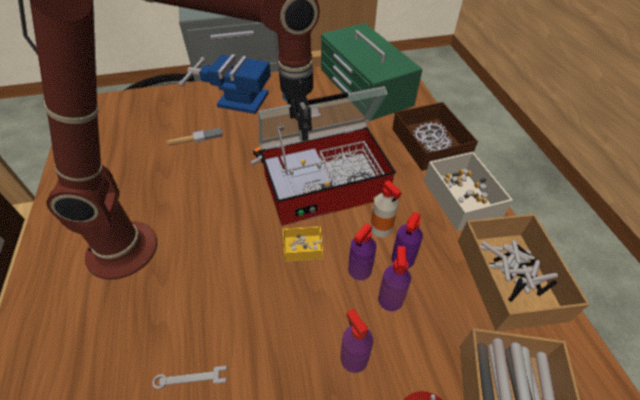

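View pics/wrist1.png

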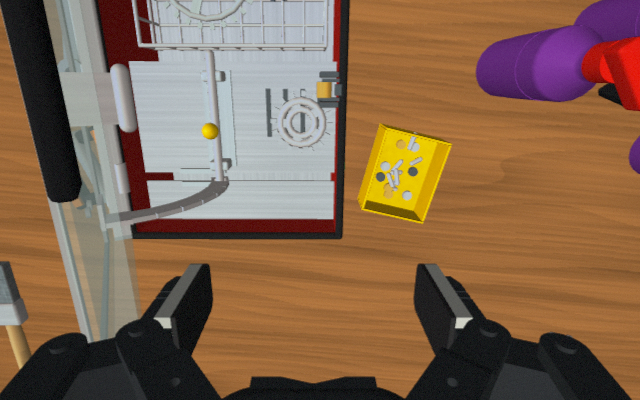

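The side view shows the tool upright in front of the open lid with clear space around it. In the wrist view the knob is at (210,131), the fingertips at (200,268) and (428,268), and the lid rim and black pull at (45,100). Since the tool can't lean, one open fingertip will push the knob, so I'll measure the clearance to the rim.

Run:
```python
from h import *
import cv2
p,d,K,o,M=cam("pics/wrist1.npz")
tc=np.array([-101.9,-79.5,356.5])
v,u=np.mgrid[:400,:640]
pts=(((np.linalg.inv(K)@np.c_[u.ravel(),v.ravel(),np.ones(u.size)].T*d.ravel()).T@M.T+o-W0)@Rw*1e3).reshape(400,640,3)
h=cv2.cvtColor(p,cv2.COLOR_RGB2HSV);m=(cv2.inRange(h,(18,110,90),(36,255,255))>0)&(abs(u-210)<15)&(abs(v-131)<15)
print("knob px",u[m].mean(),v[m].mean(),"pts",pts[m&(d>0)].mean(0),"ray@132",(1e3*b2w(plane(K,o,M,u[m].mean(),v[m].mean(),.132))))
for a in((20,60),(40,100),(60,170),(72,190),(95,100),(98,50),(62,205),(85,320)): print(a,d[a[1],a[0]],pts[a[1],a[0]].round())
f=(d>0)&(d<.25)&(v>200)&((u<300)|(u>345))
q=pts[f]-tc
for z in range(-30,60,5):
    a=q[(q[:,2]>z)&(q[:,2]<=z+5)]
    if len(a): print(z,len(a),"y",a[:,1].min().round(),a[:,1].max().round(),"|y|min",abs(a[:,1]).min().round(),"x",a[:,0].min().round(),a[:,0].max().round())
```

```text
knob px 209.61320754716982 130.6933962264151 pts [-68.7954483   18.81637897 137.44957049] ray@132 [-69.5423546   20.40742529 132.        ]
(20, 60) 0.1140197 [-16.  15. 355.]
(40, 100) 0.11852783 [-29.  12. 355.]
(60, 170) 0.12677808 [-53.  11. 354.]
(72, 190) 0.13084638 [-61.  10. 352.]
(95, 100) 0.14224264 [-30.   8. 330.]
(98, 50) 0.31578228 [  2. 113. 136.]
(62, 205) 0.14708649 [-72.  25. 339.]
(85, 320) 0.1653247 [-129.   27.  339.]
-30 1060 y 86.0 94.0 |y|min 86.0 x -34.0 29.0
-25 3558 y 86.0 104.0 |y|min 86.0 x -40.0 31.0
-20 3717 y 95.0 109.0 |y|min 95.0 x -40.0 33.0
-15 97 y 105.0 108.0 |y|min 105.0 x -31.0 33.0
-10 221 y -43.0 93.0 |y|min 42.0 x -11.0 36.0
-5 649 y -55.0 96.0 |y|min 42.0 x -12.0 38.0
0 808 y -56.0 56.0 |y|min 42.0 x -12.0 11.0
5 918 y -57.0 57.0 |y|min 42.0 x -12.0 11.0
10 1052 y -57.0 56.0 |y|min 42.0 x -12.0 12.0
15 1148 y -57.0 57.0 |y|min 42.0 x -12.0 12.0
20 1186 y -57.0 56.0 |y|min 42.0 x -12.0 12.0
25 1320 y -50.0 54.0 |y|min 42.0 x -4.0 12.0
30 590 y -65.0 66.0 |y|min 42.0 x -0.0 14.0
35 2314 y -75.0 73.0 |y|min 40.0 x 5.0 14.0
40 5484 y -75.0 75.0 |y|min 36.0 x -9.0 15.0
45 5108 y -74.0 75.0 |y|min 9.0 x -5.0 17.0
50 4232 y -74.0 74.0 |y|min 3.0 x 5.0 18.0
55 5965 y -74.0 73.0 |y|min 3.0 x 7.0 18.0
```

```bash
python3 -c "
from h import *
go((-95,-105,300),(-95,-105,150))"
```

```text
t 2.0 washer mm [-102.5  -82.5  357.1] yaw-err -0.003 f [-0.3 -0.1 -0.8] tau [ -0.6 -36.1  -1.7 -18.   -0.   -0.    0. ] q [ 0.12  0.37 -0.25  1.56  0.1   1.23 -1.62] open 0.086
(-95, -105, 300) units [0.025 0.075 0.19 ]
(-95, -105, 150) units [0.026 0.074 0.69 ]
```

```bash
python3 -m pendant '[[0.025,0.075,0.1,0,1],[0.025,0.075,0.2,0,1],[0.025,0.075,0.32,0,1],[0.025,0.075,0.44,0,1],[0.025,0.075,0.56,0,1],[0.025,0.075,0.66,0,1],[0.025,0.075,0.69,0,1],[0.025,0.075,0.69,0,1]]' >/dev/null;python3 -m pendant '[[0,0,0,0,1],[0,0,0,0,1]]' >/dev/null; python3 -c "
from h import *
go((-95,-36,150),(-95,-36,130))"
```

```text
t 2.83 washer mm [ -92.7 -103.4  152.6] yaw-err -0.0 f [ 0.1 -0.6  0.5] tau [  0.1 -40.6  -1.6 -12.5   0.    0.    0. ] q [ 0.12  0.6  -0.2   1.82  0.17  0.74 -1.65] open 0.085
(-95, -36, 150) units [-0.008 -0.225  0.008]
(-95, -36, 130) units [-0.008 -0.225  0.075]
```

```bash
python3 -m pendant '[[-0.015,-0.03,0.005,0,1],[-0.015,-0.06,0.005,0,1],[-0.015,-0.09,0.005,0,1],[-0.015,-0.12,0.005,0,1],[-0.015,-0.15,0.005,0,1],[-0.015,-0.18,0.005,0,1],[-0.015,-0.18,0.005,0,1]]' >/dev/null
python3 - <<'E'
from h import *
import cv2
go((-95,-36,150),(-95,-36,130))
from rig import r
p,d=r.grab_frame("wrist");cv2.imwrite("pics/wrist2.png",p[:,:,::-1])
E
```

```text
t 3.42 washer mm [-98.7 -45.2 149. ] yaw-err 0.005 f [-0.7  0.1  0.7] tau [  1.  -40.9  -0.9 -12.5   0.1   0.   -0.1] q [ 0.02  0.59 -0.2   1.84  0.17  0.72 -1.75] open 0.085
(-95, -36, 150) units [ 0.013 -0.031 -0.003]
(-95, -36, 130) units [ 0.012 -0.031  0.063]
```

View pics/wrist2.png

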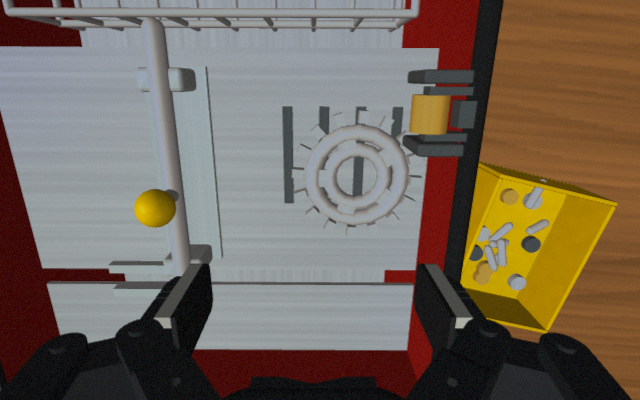

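The wrist view shows the left fingertip at (190,285) next to the bolt and the knob at (155,208) just ahead of it. The catch at (430,113) is clear of the right finger's path.

```bash
python3 -m pendant '[[0.01,-0.015,0.02,0,1],[0.01,-0.03,0.04,0,1],[0.01,-0.032,0.063,0,1],[0.01,-0.032,0.063,0,1],[0.01,-0.032,0.063,0,1]]' >/dev/null
python3 - <<'E'
from h import *
import cv2
go((-85,-36,130),(-64,-36,130))
from rig import r
c=r.camera_model("wrist");p,d=r.grab_frame("wrist");K=c["K"];M=R.from_quat(c["rotation"]).as_matrix()
h=cv2.cvtColor(p,cv2.COLOR_RGB2HSV);m=cv2.inRange(h,(18,110,90),(36,255,255));m[:,300:]=0
v,u=np.nonzero(m);print(u.mean(),v.mean(),1e3*b2w(plane(K,c["origin"],M,u.mean(),v.mean(),.132)))
E
```

```text
t 3.88 washer mm [-96.4 -39.5 129. ] yaw-err 0.001 f [-0.5 -0.3  0.1] tau [ -0.2 -41.4  -1.7 -11.8  -0.   -0.   -0. ] q [-0.    0.62 -0.19  1.85  0.17  0.68 -1.77] open 0.085
(-85, -36, 130) units [ 0.038 -0.012 -0.003]
(-64, -36, 130) units [ 0.108 -0.012 -0.004]
145.7088274044796 234.95388669301713 [-70.1547985   21.26357133 132.        ]
```

```bash
python3 -m pendant '[[0.0,-0.018,0,0,1],[0.01,-0.018,0,0,1],[0.02,-0.018,0,0,1],[0.03,-0.018,0,0,1],[0.04,-0.018,0,0,1],[0.05,-0.018,0,0,1]]' ; python3 -c "
from h import *
go((-85,-36,130),(-64,-35,130))"
```

```text
t: 4.43
position: [0.5601, 0.054, 0.1296]
ee_rot: [0.999, 0.047, -0.002, 0.001]
wrist_force: [-3.3, -1.2, 1.3]
opening: 0.0853
grip_force: 1.5
t 4.43 washer mm [-82.  -34.5 129.6] yaw-err 0.001 f [-3.3 -1.2  1.3] tau [ -0.7 -42.6  -2.2 -13.8  -0.2  -1.   -0.2] q [-0.01  0.64 -0.19  1.81  0.17  0.71 -1.78] open 0.085
(-85, -36, 130) units [-0.01   0.005 -0.001]
(-64, -35, 130) units [ 0.06   0.002 -0.001]
```

Contact with the knob at about 3 N, so I'll keep pushing.

```bash
python3 -m pendant '[[0.015,0,0,0,1],[0.03,0,0,0,1],[0.045,0,0,0,1],[0.05,0,0,0,1],[0.055,0,0,0,1],[0.055,0,0,0,1]]'
python3 - <<'E'
from h import *
import cv2
go((-66,-35,130),(-63,-35,130))
from rig import r
c=r.camera_model("wrist");p,d=r.grab_frame("wrist");K=c["K"];M=R.from_quat(c["rotation"]).as_matrix()
h=cv2.cvtColor(p,cv2.COLOR_RGB2HSV);m=cv2.inRange(h,(18,110,90),(36,255,255));m[:,300:]=0
v,u=np.nonzero(m);print(u.mean(),v.mean(),len(u),1e3*b2w(plane(K,c["origin"],M,u.mean(),v.mean(),.132)))
E
```

```text
t: 4.93
position: [0.578, 0.0558, 0.1297]
ee_rot: [0.999, 0.047, 0.0, 0.0]
wrist_force: [-2.3, -2.7, -0.5]
opening: 0.0855
grip_force: 1.7
t 4.93 washer mm [-64.  -34.4 129.7] yaw-err 0.0 f [-2.3 -2.7 -0.5] tau [ -1.4 -44.3  -3.1 -14.2  -0.5  -0.8  -0.1] q [-0.02  0.66 -0.19  1.76  0.17  0.74 -1.77] open 0.086
(-66, -35, 130) units [-0.007  0.002 -0.001]
(-63, -35, 130) units [ 0.003  0.002 -0.001]
165.2287954383464 264.34996436208127 1403 [-50.30331832  21.19773017 132.        ]
```

Run:
```python
from rig import r
import cv2
p,d=r.grab_frame("wrist");cv2.imwrite("pics/wrist3.png",p[:,:,::-1])
```

```text
(no output)
```

View pics/wrist3.png

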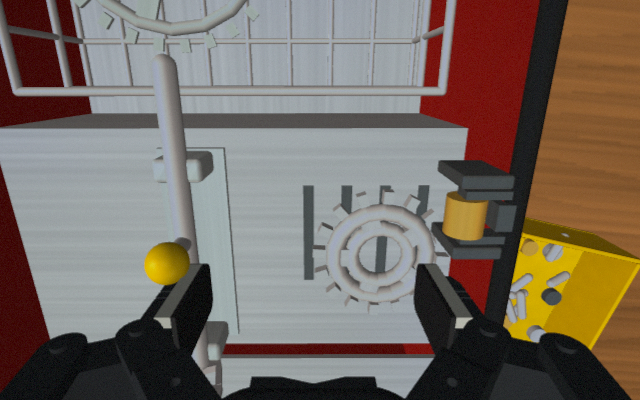

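The knob, now at (167,264), has moved with the finger to washer x ≈ -50 mm, about 20 of the 24 mm travel. I'll push on to the stop.

```bash
python3 -m pendant '[[0.01,0,0,0,1],[0.015,0,0,0,1],[0.018,0,0,0,1],[0.018,0,0,0,1]]'
python3 - <<'E'
from h import *
import cv2
go((-60,-35,130))
from rig import r
c=r.camera_model("wrist");p,d=r.grab_frame("wrist");K=c["K"];M=R.from_quat(c["rotation"]).as_matrix()
h=cv2.cvtColor(p,cv2.COLOR_RGB2HSV);m=cv2.inRange(h,(18,110,90),(36,255,255));m[:,300:]=0
v,u=np.nonzero(m);print(u.mean(),v.mean(),len(u),1e3*b2w(plane(K,c["origin"],M,u.mean(),v.mean(),.132)))
E
```

```text
t: 5.37
position: [0.581, 0.0561, 0.1296]
ee_rot: [0.999, 0.048, -0.003, 0.001]
wrist_force: [-6.5, -4.2, 1.8]
opening: 0.0855
grip_force: 3.3
t 5.37 washer mm [-61.  -34.3 129.6] yaw-err 0.002 f [-6.5 -4.2  1.8] tau [ -1.8 -43.7  -3.3 -15.9  -0.5  -1.9  -0.3] q [-0.02  0.67 -0.19  1.75  0.17  0.75 -1.77] open 0.085
(-60, -35, 130) units [ 0.003  0.002 -0.001]
165.171875 265.5546875 1408 [-47.64899373  21.23118114 132.        ]
```

```bash
python3 -m pendant '[[0.008,0,0,0,1],[0.014,0,0,0,1],[0.014,0,0,0,1],[0.014,0,0,0,1]]'
python3 - <<'E'
from h import *
import cv2
go((-60,-35,130))
from rig import r
c=r.camera_model("wrist");p,d=r.grab_frame("wrist");K=c["K"];M=R.from_quat(c["rotation"]).as_matrix()
h=cv2.cvtColor(p,cv2.COLOR_RGB2HSV);m=cv2.inRange(h,(18,110,90),(36,255,255));m[:,300:]=0
v,u=np.nonzero(m);print(u.mean(),v.mean(),len(u),1e3*b2w(plane(K,c["origin"],M,u.mean(),v.mean(),.132)))
E
```

```text
t: 5.75
position: [0.5816, 0.056, 0.1294]
ee_rot: [0.999, 0.049, -0.007, 0.002]
wrist_force: [-12.2, -4.9, 6.9]
opening: 0.0851
grip_force: 6.8
t 5.75 washer mm [-60.4 -34.5 129.4] yaw-err 0.003 f [-12.2  -4.9   6.9] tau [ -1.9 -41.7  -3.  -18.2  -0.5  -3.7  -0.6] q [-0.02  0.67 -0.19  1.74  0.17  0.76 -1.77] open 0.085
(-60, -35, 130) units [ 0.001  0.002 -0.002]
164.4200716845878 267.13189964157704 1395 [-47.6365641   21.28898078 132.        ]
```

The bolt is against its stop: 12 N and no further motion. Now I'll back off.

```bash
python3 -m pendant '[[-0.04,0,0,0,1],[-0.08,0.005,0,0,1],[-0.09,0.01,-0.02,0,1],[-0.09,0.01,-0.05,0,1],[-0.09,0.01,-0.07,0,1],[-0.09,0.03,-0.07,0,1],[-0.09,0.08,-0.07,0,1],[-0.09,0.14,-0.07,0,1]]'; python3 -c "
from h import *
go((-30,-140,150),(-30,-140,370),(-30,20,370))"
```

```text
t: 6.47
position: [0.5657, 0.0141, 0.1517]
ee_rot: [0.999, 0.049, 0.001, -0.001]
wrist_force: [0.5, -0.7, 0.7]
opening: 0.0852
grip_force: 0.0
t 6.47 washer mm [-80.2 -74.7 151.7] yaw-err 0.004 f [ 0.5 -0.7  0.7] tau [ -2.2 -42.9  -2.1 -12.9  -0.   -0.   -0.3] q [ 0.07  0.61 -0.2   1.79  0.17  0.76 -1.69] open 0.085
(-30, -140, 150) units [0.166 0.218 0.006]
(-30, -140, 370) units [ 0.169  0.217 -0.727]
(-30, 20, 370) units [ 0.171 -0.316 -0.727]
```

```bash
python3 -m pendant '[[0,0.12,0,0,1],[0,0.22,-0.05,0,1],[0,0.24,-0.15,0,1],[0.05,0.24,-0.3,0,-1],[0.1,0.24,-0.45,0,-1],[0.167,0.24,-0.6,-0.04,-1],[0.167,0.24,-0.75,-0.08,-1],[0.167,0.24,-0.93,-0.12,-1]]' >/dev/null; python3 -m pendant '[[0,0,-0.05,-0.04,-1],[0,0,-0.1,-0.08,-1],[0,0,-0.1,-0.12,-1],[0,0,-0.1,-0.16,-1],[0,0,-0.1,-0.2,-1],[0,0,-0.1,-0.24,-1],[0,0,-0.1,-0.28,-1],[0,0,-0.1,-0.32,-1]]'; python3 -c "
from h import *
go((-30,70,430))"
```

```text
t: 7.8
position: [0.6205, -0.0547, 0.4267]
ee_rot: [0.74, 0.673, 0.001, 0.0]
wrist_force: [0.2, 0.1, -0.0]
opening: 0.0005
grip_force: 0.0
t 7.8 washer mm [ -32.1 -148.3  426.7] yaw-err 1.381 f [ 0.2  0.1 -0. ] tau [ -0.6 -42.9  -4.  -18.5  -0.1  -0.   -0.9] q [ 0.36  0.52 -0.57  1.18  0.27  1.52 -0.26] open 0.0
(-30, 70, 430) units [ 0.716 -0.13  -0.011]
```

```bash
python3 -m pendant '[[0.1,-0.02,-0.02,-0.03,-1],[0.2,-0.04,-0.02,-0.05,-1],[0.32,-0.06,-0.02,-0.05,-1],[0.44,-0.08,-0.02,-0.05,-1],[0.56,-0.1,-0.02,-0.05,-1],[0.68,-0.13,-0.02,-0.05,-1],[0.73,-0.13,-0.02,-0.05,-1],[0.73,-0.13,-0.02,-0.05,-1]]' >/dev/null; python3 -m pendant '[[0,0,0,0,-1],[0,0,0,0,-1]]'
python3 - <<'E'
from h import *
import cv2
go((-30,72,430),(-30,68,352),(-30,48.6,343))
from rig import r
p,d=r.grab_frame("side");cv2.imwrite("pics/side2.png",cv2.resize(p[20:220,200:420],None,fx=2.7,fy=2.7)[:,:,::-1])
E
```

```text
t: 8.63
position: [0.6041, 0.1659, 0.4324]
ee_rot: [0.688, 0.726, -0.0, 0.001]
wrist_force: [-0.7, -0.7, 0.3]
opening: -0.0
grip_force: 0.0
t 8.63 washer mm [-27.7  72.9 432.4] yaw-err 1.53 f [-0.7 -0.7  0.3] tau [ -1.2 -43.1  -5.4 -18.3  -0.1  -0.    0. ] q [ 0.02  0.53 -0.62  1.15  0.3   1.54 -0.49] open -0.0
(-30, 72, 430) units [-0.003 -0.008  0.008]
(-30, 68, 352) units [-0.016 -0.007  0.268]
(-30, 48.6, 343) units [-0.081 -0.005  0.298]
```

View pics/side2.png

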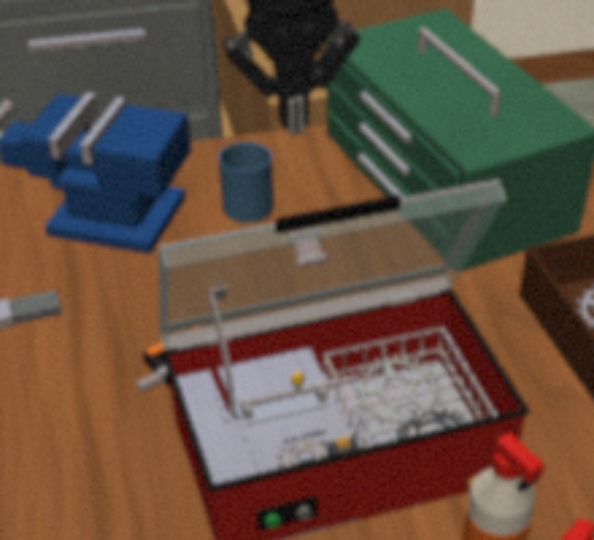

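The side view shows the closed fingers behind and above the lid, at (293,110) in the crop. The knob has moved right along the rod to (297,378), and the sprocket is untouched. Next I'll descend behind the lid.

```bash
python3 -m pendant '[[0,-0.008,0.08,-0.013,-1],[0,-0.008,0.16,-0.013,-1],[0,-0.008,0.22,-0.013,-1],[0,-0.008,0.27,-0.013,-1],[-0.01,-0.008,0.275,-0.013,-1],[-0.02,-0.008,0.28,-0.013,-1],[-0.02,-0.008,0.28,-0.013,-1]]' ; python3 -c "
from h import *
go((-30,48.6,343),(-30,32,335),(-30,16.4,326.4),(-30,0,315))"
```

```text
t: 9.27
position: [0.6021, 0.1594, 0.3491]
ee_rot: [0.673, 0.739, 0.0, 0.001]
wrist_force: [0.3, 0.1, 0.5]
opening: 0.0
grip_force: 0.0
t 9.27 washer mm [-30.3  66.6 349.1] yaw-err 1.57 f [0.3 0.1 0.5] tau [ -0.5 -42.7  -5.7 -17.4  -0.   -0.    0. ] q [ 0.05  0.56 -0.62  1.34  0.33  1.34 -0.48] open 0.0
(-30, 48.6, 343) units [-0.06   0.001  0.02 ]
(-30, 32, 335) units [-0.115  0.001  0.047]
(-30, 16.4, 326.4) units [-0.167  0.001  0.076]
(-30, 0, 315) units [-0.222  0.001  0.114]
```

```bash
python3 -m pendant '[[-0.02,0,0.007,0,-1],[-0.04,0,0.013,0,-1],[-0.055,0,0.018,0,-1],[-0.07,0,0.025,0,-1],[-0.085,0,0.032,0,-1],[-0.1,0,0.039,0,-1],[-0.115,0,0.047,0,-1],[-0.13,0,0.055,0,-1]]' ; python3 -c "
from h import *
go((-30,16.4,326.4),(-30,0,315),(-30,-15.3,301.6))"
```

```text
t: 9.93
position: [0.6052, 0.1229, 0.3324]
ee_rot: [0.672, 0.741, 0.001, 0.0]
wrist_force: [-0.2, 1.2, 4.2]
opening: -0.0003
grip_force: 1.7
t 9.93 washer mm [-30.7  29.9 332.4] yaw-err 1.574 f [-0.2  1.2  4.2] tau [  0.5 -40.5  -4.5 -16.2   0.3   0.2  -0. ] q [ 0.12  0.56 -0.62  1.39  0.33  1.29 -0.42] open -0.0
(-30, 16.4, 326.4) units [-0.045  0.002  0.02 ]
(-30, 0, 315) units [-0.1    0.002  0.058]
(-30, -15.3, 301.6) units [-0.151  0.001  0.103]
```

The lid is moving at about 4 N. I'll carry on along the arc.

```bash
python3 -m pendant '[[-0.022,0,0.01,0,-1],[-0.045,0,0.02,0,-1],[-0.065,0,0.033,0,-1],[-0.085,0,0.048,0,-1],[-0.1,0,0.058,0,-1],[-0.118,0,0.073,0,-1],[-0.135,0,0.088,0,-1],[-0.151,0,0.103,0,-1]]' ; python3 -c "
from h import *
go((-30,-15.3,301.6),(-30,-29,287),(-30,-41.5,271.2))"
```

```text
t: 10.6
position: [0.609, 0.0767, 0.3004]
ee_rot: [0.672, 0.74, -0.001, -0.0]
wrist_force: [0.3, 2.1, 2.0]
opening: -0.0002
grip_force: 1.2
t 10.6 washer mm [-31.1 -16.4 300.4] yaw-err 1.574 f [0.3 2.1 2. ] tau [  0.7 -42.1  -4.6 -16.6   0.5   0.3  -0. ] q [ 0.19  0.58 -0.61  1.45  0.34  1.22 -0.36] open -0.0
(-30, -15.3, 301.6) units [ 0.004  0.004 -0.004]
(-30, -29, 287) units [-0.042  0.004  0.045]
(-30, -41.5, 271.2) units [-0.084  0.004  0.097]
```

```bash
python3 -m pendant '[[-0.014,0,0.014,0,-1],[-0.028,0,0.029,0,-1],[-0.042,0,0.045,0,-1],[-0.053,0,0.058,0,-1],[-0.064,0,0.071,0,-1],[-0.074,0,0.084,0,-1],[-0.084,0,0.097,0,-1],[-0.094,0,0.111,0,-1]]' ; python3 -c "
from h import *
go((-30,-52,254),(-30,-61,236),(-30,-67,222),(-30,-71,207.7))"
```

```text
t: 11.27
position: [0.6118, 0.049, 0.2672]
ee_rot: [0.672, 0.741, -0.0, -0.0]
wrist_force: [-2.7, 0.9, 2.2]
opening: -0.0
grip_force: 1.0
t 11.27 washer mm [-31.  -44.3 267.2] yaw-err 1.574 f [-2.7  0.9  2.2] tau [  0.  -42.3  -5.5 -16.4   0.2  -0.3  -0. ] q [ 0.23  0.61 -0.6   1.5   0.36  1.15 -0.34] open -0.0
(-30, -52, 254) units [-0.026  0.003  0.044]
(-30, -61, 236) units [-0.056  0.003  0.104]
(-30, -67, 222) units [-0.076  0.003  0.151]
(-30, -71, 207.7) units [-0.089  0.003  0.199]
```

```bash
python3 -m pendant '[[-0.01,0,0.015,0,-1],[-0.02,0,0.032,0,-1],[-0.03,0,0.05,0,-1],[-0.04,0,0.068,0,-1],[-0.048,0,0.086,0,-1],[-0.056,0,0.104,0,-1],[-0.064,0,0.12,0,-1],[-0.071,0,0.137,0,-1]]' ; python3 -c "
from h import *
go((-30,-67,222),(-30,-71,207.7),(-30,-74.5,192),(-30,-76.5,178))"
```

```text
t: 11.93
position: [0.6141, 0.0281, 0.226]
ee_rot: [0.672, 0.741, 0.0, -0.0]
wrist_force: [-0.2, -0.1, 1.5]
opening: -0.0
grip_force: 0.8
t 11.93 washer mm [-30.6 -65.3 226. ] yaw-err 1.574 f [-0.2 -0.1  1.5] tau [ -0.1 -43.5  -5.9 -15.4   0.   -0.1   0. ] q [ 0.26  0.64 -0.59  1.56  0.39  1.06 -0.33] open -0.0
(-30, -67, 222) units [-0.006  0.002  0.013]
(-30, -71, 207.7) units [-0.019  0.002  0.061]
(-30, -74.5, 192) units [-0.031  0.002  0.113]
(-30, -76.5, 178) units [-0.037  0.002  0.16 ]
```

```bash
python3 -m pendant '[[-0.006,0,0.013,0,-1],[-0.01,0,0.026,0,-1],[-0.014,0,0.039,0,-1],[-0.018,0,0.052,0,-1],[-0.021,0,0.064,0,-1],[-0.024,0,0.076,0,-1],[-0.027,0,0.088,0,-1],[-0.03,0,0.1,0,-1]]' ; python3 -m pendant '[[0,0,0.008,0,-1],[0,0,0.016,0,-1],[0,0,0.024,0,-1],[0,0,0.032,0,-1],[0,0,0.036,0,-1]]'; python3 -c "
from h import *
go((-30,-76.5,178))"
```

```text
t: 12.6
position: [0.6149, 0.0195, 0.1962]
ee_rot: [0.672, 0.741, 0.0, -0.0]
wrist_force: [-1.2, 0.9, 1.4]
opening: 0.0001
grip_force: 0.6
t: 13.02
position: [0.6151, 0.018, 0.1869]
ee_rot: [0.672, 0.74, -0.001, 0.001]
wrist_force: [-1.7, -1.5, 5.2]
opening: 0.0
grip_force: 2.7
t 13.02 washer mm [-30.6 -75.4 186.9] yaw-err 1.573 f [-1.7 -1.5  5.2] tau [ -1.4 -42.1  -6.8 -13.9  -0.4  -0.8   0. ] q [ 0.26  0.69 -0.56  1.6   0.42  0.98 -0.34] open 0.0
(-30, -76.5, 178) units [-0.003  0.002  0.03 ]
```

Catch resistance has started at 5 N, so I'll press on slowly.

```bash
python3 -m pendant '[[0,0,0.008,0,-1],[0,0,0.014,0,-1],[0,0,0.02,0,-1],[0,0,0.024,0,-1],[0,0,0.028,0,-1],[0,0,0.028,0,-1]]'; python3 -m pendant '[[0,0,0.006,0,-1],[0,0,0.012,0,-1],[0,0,0.016,0,-1],[0,0,0.016,0,-1]]';python3 -c "
from h import *
go((-30,-76.5,178))"
```

```text
t: 13.52
position: [0.6148, 0.0198, 0.1781]
ee_rot: [0.672, 0.741, -0.0, -0.0]
wrist_force: [-2.1, -1.0, 5.6]
opening: 0.0
grip_force: 2.8
t: 13.85
position: [0.6148, 0.0198, 0.1779]
ee_rot: [0.672, 0.741, -0.0, 0.001]
wrist_force: [-9.0, -2.8, 26.4]
opening: 0.0005
grip_force: 12.9
t 13.85 washer mm [-30.7 -73.6 177.9] yaw-err 1.574 f [-9.  -2.8 26.4] tau [ -1.5 -30.8  -4.4 -12.    0.4  -2.9  -0. ] q [ 0.26  0.69 -0.56  1.61  0.43  0.96 -0.35] open 0.001
(-30, -76.5, 178) units [-0.01   0.002 -0.   ]
```

It hit a hard stop at z = 178 mm, which matches the lid fully shut. Now I'll retreat upward and check.

```bash
python3 -m pendant '[[0,0,-0.03,0,-1],[0,0,-0.08,0,-1],[0,0,-0.16,0,-1],[0,0,-0.26,0,-1],[0,0,-0.38,0,-1],[0,0,-0.5,0,-1],[0,0,-0.6,0,-1],[0,0,-0.6,0,-1]]'
python3 - <<'E'
from h import *
import cv2
st()
from rig import r
p,d=r.grab_frame("side");np.savez("pics/side9.npz",p=p,d=d,**r.camera_model("side"))
q=cam("pics/side9.npz");K,o,M=q[2:]
v,u=np.mgrid[:400,:640];m=d>0
P=(((np.linalg.inv(K)@np.c_[u[m],v[m],np.ones(m.sum())].T*d[m]).T@M.T+o-W0)@Rw*1e3)
for y0 in(60,0,-60,-100):
    a=P[(abs(P[:,0])<170)&(abs(P[:,1]-y0)<10)&(P[:,2]>140)&(P[:,2]<200)]
    if len(a): print(y0,len(a),np.median(a[:,2]))
cv2.imwrite("pics/side9.png",cv2.resize(p[90:290,220:440],None,fx=2.7,fy=2.7)[:,:,::-1])
E
```

```text
t: 14.52
position: [0.6176, 0.0213, 0.3598]
ee_rot: [0.672, 0.741, 0.006, 0.004]
wrist_force: [-0.4, 1.2, 1.4]
opening: 0.0001
grip_force: 0.0
t 14.52 washer mm [-27.8 -72.5 359.8] yaw-err 1.574 f [-0.4  1.2  1.4] tau [  1.2 -39.3  -4.3 -16.9   0.1   0.4   0.1] q [ 0.29  0.54 -0.63  1.35  0.32  1.34 -0.24] open 0.0
60 467 155.65988537252952
0 501 155.7723155971521
-60 557 155.81042567751214
-100 631 156.21328505752652
```

View pics/side9.png

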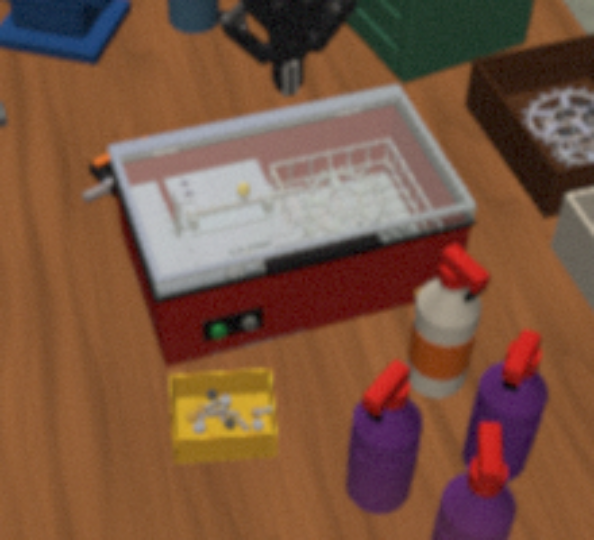

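The side view shows the lid flat and level: its top is 156 mm up at every distance from the hinge. The knob is still drawn back at (243,188) in the crop, the bottle and tin are in place, and the robot is clear. I'll hand it in.

```bash
python3 -c "
from rig import r
print(r.close_job())"
```

```text
the job is handed in; nothing more can be done
None
```

The washer is shut: the bolt is drawn back to its stop, the lid was lowered slowly and pressed down to its stop (level when checked), and the job was handed in at about 14.6 s; since the pendant can't tilt the tool, I pushed the knob with an upright open fingertip instead of leaning the hand, and the sprocket, bottle and tin looked undisturbed, but I didn't re-check the pedal and crank.

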